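# One dip pot for this order

### The arm

A 7-joint arm with a two-finger parallel gripper is mounted at the origin on the work surface; the furniture and walls round the work are solid. World frame = base frame: x ahead of the robot, y to its left, z up, the work surface at z = 0. Lengths are in m, angles in rad, forces in N, time in s.
With the tool pointing down it reaches from about 0.4 to 0.85 m from the base axis. Payload 4.5 kg.
Tool frame: the origin (TCP) lies where the fingers leave the gripper's body, on its centre line; the fingertips stand 64 mm ahead of it and the grasp point (between the pads) lies 45 mm ahead of it; z points along the fingers, y is the direction in which the jaws open and shut (so a half turn about z gives the same grasp; the last joint's range is limited). The gripper opens to 88 mm and grips with 3 to 60 N. Pads are 18 mm wide; open, the fingers measure 123 mm over their backs; the gripper's body (75 mm by 187 mm) begins 45 mm behind the grasp point.
Start: joints at [-1.123, 0.689, -0.195, 1.565, 0.157, 0.902, -0.215], TCP at [0.251, 0.572, 0.303] pointing down, gripper open.
Joint ranges: [-3.01, 3.01], [-0.46, 2.08], [-1.47, 1.51], [0.13, 2.56], [-1, 4.14], [0.04, 2.09], [-2.66, 2.66]. Speed limits (rad/s): [2.57, 2.57, 3.14, 3.14, 3.14, 3.14, 3.14].

### API

Orientations are given as a unit quaternion [x, y, z, w].
In Python, from plant import monitor, snapshot, workorder, finder gives the robot as it stands.
- The arm moves only by the tool carry_out, never from a script. Its argument "motion" is one flat list of numbers, 6 for each row, row after row: the shift along the tool's x, y, z in cm, then the turn, a rotation vector about the tool's x, y, z in rad. In form: [x, y, z, rx, ry, rz, x, y, z, rx, ry, rz, ...]. A call has 1 to 8 rows; each row shifts and turns the commanded pose from where the row before left it, along the tool's axes as they then stand; what a row does not reach is not made up. A row lasts 1/8 s, in which the tool goes at most 62.5 mm and 10.7 degrees, less where a joint would pass 70% of its speed; a pose out of reach is approached as far as the arm can. A call with a gripper value outside its range is refused whole. "hand" is the finger opening in cm, from 0 to 8.81, set as the call begins (left out, the last holds). The fingers move at their own pace and stop on an object; "grip_force" is the grip in N (left out, the last holds). Time passes only in rows, so rows that do not move let the fingers close. It gives the time, the measured TCP pose, the force and the opening at its end, in the units of the state.
- monitor.get_state(): the state, without advancing time (a new reading comes with each control period).
- snapshot(name): name is "scene" or "top" or "wrist"; returns a dict with "frame" (480x640x3 uint8, red, green, blue), "range_z" (480x640 float32, m along the optical axis (not along the pixel's ray), 0 where there is no reading), "fx", "fy", "cx", "cy" (pixels), "rvec" (rotation vector, rad) and "tvec" (3), from world to camera coordinates, as OpenCV has them; the wrist camera has in their place "hand_eye" (4x4, takes a point from camera to tool coordinates, whose origin is the TCP and whose axes are the flange's). Camera axes: x right, y down, z forward; pixel columns grow to the right and rows downward; lengths in m; the calibration is good to about 2 mm. A picture is of the moment at which its call begins: read the wrist's pose just before it.
- workorder.finish_job(): hands the job in, once; it reports no verdict.
Trained networks look in a picture, given as the dict that the camera call returned (one of the last four; its "shot" number tells which), for a name from the list of things; names that differ only in an ending like _2 or _b are one class to them, and where a whole thing is asked for, a point or a joint stands for the part that bears it (a point fixed in the world has none). Each returns a list of dicts, best first, with "p" (0 to 1); they miss things now and then, are a little off and sometimes report something else, mostly with a low value. They report only what shows in the picture. A call takes as long as a camera call. They do not tell look-alikes from the thing itself.
- finder.masks_of(picture, thing): "pixels" (480x640 bool, what is visible of it) and "extent" ([left, top, right, bottom] in pixels, round what is visible of it).
The state is a dict: "clock": time; "q": joint angles; "qd": joint speeds; "joint_torque": joint torques, N m; "tool_pos": TCP position; "eef_rot": TCP orientation; "contact_force": force on the tool from outside, world axes, zero at the start; "moment": the same for the moment, N m; "opening": opening from 0.0 (shut) to 1.0 (fully open).
Only numpy, scipy, OpenCV 4.12 (cv2) and the standard library are available. Lean on these libraries where they do the work, as an engineer would, in place of code of your own. Each camera call takes 0.05 s, during which the arm holds its last target. There are 200 camera calls.

### The job

Press the red plunger of the dip-pot dispenser all the way down once and let it spring back up, so that a single dip pot comes out. Then gently push that pot along the table, without gripping or lifting it, until it lies wholly on the green mat. Leave the other two pots in the dispenser, and do not disturb the trays and other things around.

Things in the scene. Friction and masses are not known exactly. Their poses are not given: they have to be found in the camera images.
- dispenser: Dip-pot dispenser, fixed. Origin on the table under the axis of its steel hopper (61 mm square, 60 mm tall, floor 4 mm up, stack of three pots); -x points out of its mouth, towards the robot. Base plate 76 mm wide, x -28 to +142 mm; grey housing behind the hopper, x +34 to +136 mm, 58 mm wide, 90 mm tall, collar to 100 mm, red plunger on top. Each full press ejects the lowest pot.
- mouth (a point): centre of the mouth of the dispenser, at its front face, 14 mm above the table; the mouth is 53 mm wide and 25 mm high. A pusher blade, moved 2.5 mm by each mm of plunger, shoves the lowest pot out here; a full press leaves it on the table with its centre about 90 mm in front (-x) of the hopper axis. When the plunger rises the blade draws back and the next pot drops down.
- plunger (a joint): plunger travel in m: 0 up, 0.038 fully pressed. It moves straight down, needs about 4 N at the top and 7 to 10 N at the bottom (spring, and friction of the pots), and springs back by itself when let go.
- plunger_top (a point): centre of the flat top of the red plunger head, a disc 36 mm across; 148 mm above the table when up, 110 mm when fully pressed. It lies 75 mm behind (+x of the dispenser) the hopper axis.
- pot_0: the lowest dip pot in the hopper, the one that comes out first: sealed round white plastic pot with a flat orange lid, 50 mm across, 20 mm tall, about 40 g. Origin at the centre of its underside, z axis up.
- pot_1: second dip pot of the stack, same kind; stays in the dispenser (it drops down 20 mm)
- pot_2: third, top dip pot of the stack, same kind; stays in the dispenser
- green_mat: flat green sheet with a thin white border line, lying flat on the table and fixed, 110 x 110 mm, under 1 mm thick (no edge to slide over). Origin at its centre, x and y along its sides. It lies on one side of the dispenser's mouth, left or right.
- yellow_mat: the same kind of sheet in yellow, on the other side of the mouth: the next order's, not wanted now
- herb_pot: small open steel pot of chopped green herbs, 70 mm across, 36 mm tall; a bystander, origin at the centre of its underside
- thermometer: red probe thermometer lying flat, 179 mm long, 15 mm high; a bystander, origin at the centre of its underside
- tape: roll of brown packing tape lying flat, 92 mm across, 48 mm tall; a bystander, origin at the centre of its underside
There are look-alikes about, which are no part of the job. Leave any pink or yellow look-alike of the pot_2 alone.

How it is judged:
On the way, in this order (a step that is already met when the one before it is completed fails the run):
1. the plunger is pressed all the way down (at least 31 of 38 mm) (value of joint plunger above 0.031 m), for 0.05 s.
2. the plunger is back up and one pot lies on the table in front of the mouth (value of joint plunger below 0.003 m and x of pot_0 in the frame of dispenser below -0.05 m and height (world z) of pot_0 below 0.006 m), for 0.1 s.
3. the pot lies on the green mat (x of pot_0 in the frame of green_mat between -0.031 and 0.031 m and y of pot_0 in the frame of green_mat between -0.031 and 0.031 m), for 0.1 s.
At the end, for the whole second after the job is handed in: The first pot stands upright and at rest on the table, wholly on the green mat (its centre within 31 mm of the mat's centre along each side of the mat), the plunger is up (within 3 mm), and the other two pots are in the hopper (within 15 mm of its axis) (all of step 3 and height (world z) of pot_0 below 0.004 m and angle between pot_0's own z axis and vertical below 0.1 rad and linear speed of pot_0 below 0.01 m/s and value of joint plunger below 0.003 m and horizontal distance between each of pot_1, pot_2 and dispenser below 0.015 m); the robot touches nothing.
It fails at once if the ejected pot is lifted off the table (more than 25 mm) or tipped over (height (world z) of pot_0 above 0.025 m or angle between pot_0's own z axis and vertical above 0.6 rad).
It fails at once if the pot is squeezed or struck hard (fingers press on it with more than 15 N) (contact force between the fingers and pot_0 above 15 N).
It fails at once if a second pot leaves the dispenser (horizontal distance between any of pot_1, pot_2 and dispenser above 0.03 m or height (world z) of pot_1 above 0.045 m or height (world z) of pot_2 above 0.065 m).
It fails at once if a bystander is moved more than 20 mm (distance of any of herb_pot, thermometer, tape from where it was at the start of the episode above 0.02 m).
It also fails if it takes over 48 s, if anything falls off the work surface, if the arm or the gripper's body presses on something with over 40 N, if the wrist force passes 120 N, or if a joint passes its speed limit or range.

## Working session

There is one attempt and no reset: what is moved stays moved. The work goes in short steps, Python scripts to look and compute and a tool call to move; the robot and the scene stay as the last step left them, time stands still between calls to the robot, and variables do not carry over. Pictures are saved under pics/ and viewed, about 8 in all and at most 12, crops included, and the job is handed in when it is done.

Besides the shell and the picture viewer there is one more tool, called after ">>>" as name(argument=value, ...) on one line, values as JSON. carry_out: Moves the arm, as the interface text tells. Its arguments: {"type":"object","properties":{"motion":{"type":"array"},"hand":{"type":"number"},"grip_force":{"type":"number"}},"required":["motion"]}

```bash
mkdir -p pics; cat > h.py <<'E'
import numpy as np,cv2
from plant import monitor,snapshot,workorder,finder
from scipy.spatial.transform import Rotation as R
def cloud(s):
    v,u=np.mgrid[0:480,0:640]; z=s['range_z']
    P=np.stack([(u-s['cx'])/s['fx']*z,(v-s['cy'])/s['fy']*z,z],-1)
    Rm=cv2.Rodrigues(np.array(s['rvec'],float))[0]
    W=(P-np.array(s['tvec']).ravel())@Rm
    W[z==0]=np.nan
    return W
def save(n,im): cv2.imwrite('pics/'+n+'.png',np.ascontiguousarray(im[...,::-1]))
E
python3 - <<'E'
from h import *
st=monitor.get_state();print(st)
for n in ('top','scene'):
    s=snapshot(n);save(n,s['frame']);W=cloud(s);np.save(n+'.npy',W)
    cv=-cv2.Rodrigues(np.array(s['rvec'],float))[0].T@np.array(s['tvec']).ravel();print(n,cv,s['fx'])
    for t in ('dispenser','plunger','pot_0','green_mat','yellow_mat','herb_pot','thermometer','tape'):
        for d in finder.masks_of(s,t)[:4]:
            print(t,round(d['p'],2),np.round(d['extent']),np.round(np.nanmedian(W[d['pixels']],0),3))
E
```

```text
{'clock': 0.0, 'q': array([-1.12322618,  0.68997023, -0.19452432,  1.56637397,  0.15730779,
        0.90249427, -0.21509197]), 'qd': array([-0.00105877,  0.00041858,  0.00036513,  0.00058916, -0.0024376 ,
       -0.00084826, -0.00049969]), 'joint_torque': array([ 9.32398543e-04, -5.27559006e+01, -1.26649417e+00, -1.53425074e+01,
       -5.26862650e-02,  6.77606411e-03,  1.68853890e-04]), 'tool_pos': array([0.25111221, 0.57175713, 0.30191079]), 'eef_rot': array([ 2.05359006e-01,  9.78686273e-01, -9.17976008e-04, -1.23020348e-04]), 'contact_force': array([0.60077516, 0.05265705, 0.36006519]), 'moment': array([-0.0065185 ,  0.04738647,  0.01013967]), 'opening': 0.9995692104838985}
top [ 0.46925967 -0.04563859  1.04548941] 469.1828898202002
dispenser 0.91 [300. 167. 340. 250.] [ 0.673 -0.063  0.087]
plunger 0.69 [312. 177. 328. 197.] [ 0.686 -0.063  0.147]
pot_0 0.95 [358. 198. 382. 220.] [ 0.668 -0.168  0.019]
pot_0 0.94 [436. 291. 462. 311.] [ 0.458 -0.33   0.019]
pot_0 0.88 [430. 235. 448. 258.] [ 0.576 -0.318  0.019]
pot_0 0.84 [306. 222. 328. 241.] [ 0.611 -0.051  0.063]
green_mat 0
[... 371 characters left out ...]
92.] [ 0.668 -0.079  0.06 ]
plunger 0.53 [354. 224. 367. 243.] [ 0.683 -0.065  0.147]
plunger 0.4 [248. 249. 306. 291.] [0.551 0.099 0.002]
pot_0 0.86 [379. 279. 398. 298.] [ 0.665 -0.172  0.02 ]
pot_0 0.81 [408. 333. 431. 358.] [ 0.572 -0.32   0.02 ]
pot_0 0.8 [383. 372. 406. 397.] [ 0.455 -0.332  0.02 ]
pot_0 0.63 [327. 256. 344. 276.] [ 0.608 -0.051  0.064]
green_mat 0.96 [324. 304. 390. 351.] [ 0.536 -0.175  0.001]
yellow_mat 0.85 [249. 248. 306. 288.] [0.55  0.099 0.002]
herb_pot 0.7 [302. 221. 328. 242.] [0.701 0.097 0.027]
thermometer 0.8 [230. 218. 269. 252.] [0.551 0.252 0.014]
tape 0.87 [272. 194. 309. 228.] [0.72  0.205 0.031]
tape 0.31 [323. 222. 386. 292.] [ 0.667 -0.079  0.059]
```

```bash
python3 - <<'E'
from h import *
s=snapshot('top');W=cloud(s);im=s['frame']
save('crop1',cv2.resize(im[150:330,160:480],None,fx=2.5,fy=2.5,interpolation=cv2.INTER_CUBIC))
hsv=cv2.cvtColor(im,cv2.COLOR_RGB2HSV)
g=W[...,2]
def rep(n,m):
    m=m&~np.isnan(g)
    p=W[m];r=cv2.minAreaRect((p[:,:2]*1000).astype(np.float32));print(n,m.sum(),np.round(p.mean(0),4),np.round(r[0],1),np.round(r[1],1),r[2])
box=np.zeros(g.shape,bool);box[160:260,290:350]=1
rep('plunger',box&(g>.142)&(g<.155))
rep('hous',box&(g>.083)&(g<.094))
rep('collar',box&(g>.094)&(g<.105))
rep('lidtop',box&(g>.058)&(g<.075)&(hsv[...,0]<20)&(hsv[...,1]>120))
rep('hopper',box&(g>.050)&(g<.075))
for t in ('green_mat','pot_0','herb_pot'):
    for d in finder.masks_of(s,t)[:4]:
        m=d['pixels'];rep(t,m);print(np.median(hsv[m],0))
E
```

```text
plunger 254 [ 0.6861 -0.0634  0.1468] [686.9 -63.7] [33.4 35. ] 88.39924621582031
hous 1004 [ 0.6936 -0.0648  0.0884] [695.6 -64.8] [ 57.5 102.1] 80.4167251586914
collar 29 [ 0.6796 -0.0635  0.098 ] [701.1 -78.7] [20.4 66.4] 50.940773010253906
lidtop 409 [ 0.6121 -0.0505  0.0628] [612.2 -50.1] [47.2 47.6] 55.643157958984375
hopper 698 [ 0.6157 -0.0514  0.0614] [657.6 -58.6] [ 61.2 153.3] 80.10936737060547
green_mat 2394 [ 5.370e-01 -1.732e-01 -3.000e-04] [ 537.2 -173.5] [110.  110.1] 74.0136947631836
[ 65. 128. 182.]
pot_0 403 [ 0.5757 -0.3167  0.0185] [ 575.6 -317.7] [47.9 47. ] 88.33722686767578
[ 29. 144. 225.]
pot_0 374 [ 0.668  -0.1698  0.0188] [ 668.  -169.6] [47.5 46. ] 89.20783996582031
[165.  53. 225.]
pot_0 413 [ 0.6125 -0.0501  0.0625] [613.9 -50.1] [45.7 52.4] 82.11821746826172
[ 18. 148. 225.]
pot_0 447 [ 0.458  -0.3305  0.0177] [ 459.7 -332.2] [49.5 52.8] 65.66870880126953
[166.  60. 223.]
herb_pot 786 [0.7031 0.0971 0.0253] [703.4  99.8] [79.  68.2] 64.9140853881836
[ 45. 135. 121.]
```

View pics/crop1.png

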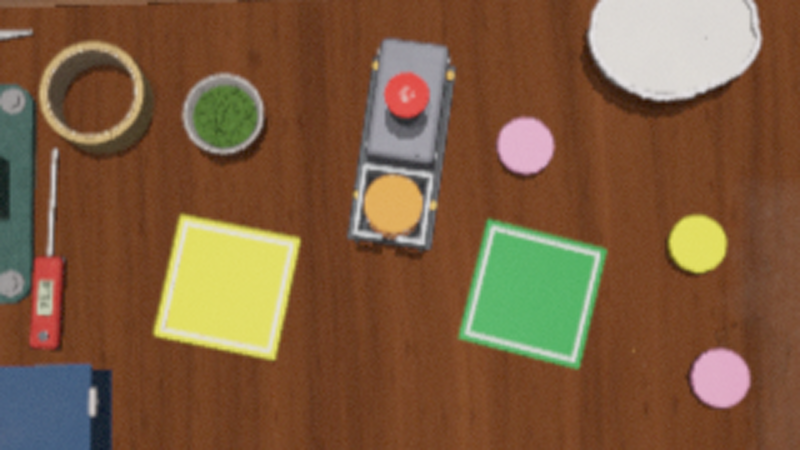

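The task pot is the orange-lidded one in the hopper (crop 393,205). The plunger is at (407,95) and the green mat at (533,293). The look-alikes are pink at (525,145) and (720,378), and yellow at (697,243), all lying loose. I'll leave those alone.

```bash
cat >> h.py <<'E'
def plan(target,q_target=None,n=8,st=None):
    st=st or monitor.get_state(); p=np.array(st['tool_pos']); r=R.from_quat(st['eef_rot'])
    rt=R.from_quat(q_target) if q_target is not None else r
    rv=(r.inv()*rt).as_rotvec()/n; d=(np.array(target)-p)/n
    for i in range(n):
        print(np.round(r.inv().apply(d)*100,2).tolist()+np.round(rv,4).tolist()); r=r*R.from_rotvec(rv)
def down(a): # jaw (tool y) world yaw a, tool z down
    y=np.array([np.cos(a),np.sin(a),0]);z=np.array([0,0,-1.]);x=np.cross(y,z)
    return R.from_matrix(np.stack([x,y,z],1)).as_quat()
E
python3 - <<'E'
from h import *
for n in('top','scene'):
    W=np.load(n+'.npy'); P=W.reshape(-1,3);P=P[~np.isnan(P[:,0])]
    i=(P[:,2]>.11)&(abs(P[:,1])<.75)&(P[:,0]>.1)
    for k in np.unique(np.round(P[i]/.1).astype(int),axis=0): 
        c=(np.round(P[i]/.1).astype(int)==k).all(1).sum()
        if c>20: print(n,k*.1,c)
    h=(abs(P[:,0]-.6125)<.05)&(abs(P[:,1]+.05)<.05)&(P[:,0]<.64);print('hop max',np.percentile(P[h,2],[50,95,99,100]))
plan([.6865,-.0635,.235],down(np.deg2rad(5.5)),16)
E
```

```text
top [0.2 0.2 0.1] 243
top [0.2 0.2 0.2] 400
top [0.2 0.3 0.1] 361
top [0.2 0.3 0.2] 1189
top [0.2 0.4 0.1] 325
top [0.2 0.4 0.2] 853
top [0.2 0.5 0.1] 221
top [0.2 0.5 0.2] 87
top [0.6 0.3 0.1] 177
top [0.6 0.3 0.2] 878
top [0.6 0.3 0.3] 1603
top [0.6 0.4 0.1] 1297
top [0.6 0.4 0.2] 207
top [0.6 0.4 0.3] 1450
top [0.6 0.4 0.4] 417
top [0.6 0.5 0.1] 553
top [0.6 0.5 0.3] 127
top [ 0.7 -0.1  0.1] 231
top [0.7 0.3 0.1] 57
top [0.7 0.3 0.2] 204
top [0.7 0.3 0.3] 588
top [0.7 0.4 0.1] 72
top [0.7 0.4 0.3] 181
top [0.7 0.5 0.1] 130
top [0.8 0.5 0.1] 366
top [0.8 0.5 0.2] 240
hop max [0.00312079 0.0644035  0.06570939 0.06883559]
scene [0.1 0.1 0.5] 675
scene [0.1 0.1 0.6] 742
scene [0.1 0.2 0.1] 291
scene [0.1 0.2 0.2] 338
scene [0.1 0.2 0.6] 41
scene [0.1 0.3 0.2] 683
scene [0.1 0.4 0.2] 115
scene [0.2 0.2 0.1] 283
scene [0.2 0.2 0.2] 339
scene [0.2 0.3 0.2] 706
scene [0.2 0.4 0.2] 480
scene [0.2 0.5 0.1] 31
scene [0.2 0.5 0.2] 73
scene [0.2 0.5 0.3] 817
scene [0.2 0.5 0.4] 562
scene [0.2 0.5 0.5] 38
scene [0.3 0.5 0.3] 80
scene [0.3 0.5 0.4] 521
scene [0.3 0.5 0.5] 421
scene [0.3 0.6 0.3]
[... 444 characters left out ...]
7 0.4 0.3] 46
hop max [0.03003035 0.0656259  0.06754239 0.06951984]
[-4.09, -2.54, 0.42, 0.0, -0.0, 0.0663]
[-4.25, -2.27, 0.42, 0.0, -0.0, 0.0663]
[-4.39, -1.98, 0.42, 0.0, -0.0, 0.0663]
[-4.51, -1.69, 0.42, 0.0, -0.0, 0.0663]
[-4.61, -1.38, 0.42, 0.0, -0.0, 0.0663]
[-4.69, -1.08, 0.42, 0.0, -0.0, 0.0663]
[-4.75, -0.76, 0.42, 0.0, -0.0, 0.0663]
[-4.79, -0.45, 0.42, 0.0, -0.0, 0.0663]
[-4.81, -0.13, 0.42, 0.0, -0.0, 0.0663]
[-4.81, 0.19, 0.42, 0.0, -0.0, 0.0663]
[-4.79, 0.51, 0.42, 0.0, -0.0, 0.0663]
[-4.74, 0.83, 0.42, 0.0, -0.0, 0.0663]
[-4.68, 1.14, 0.42, 0.0, -0.0, 0.0663]
[-4.59, 1.45, 0.42, 0.0, -0.0, 0.0663]
[-4.49, 1.75, 0.42, 0.0, -0.0, 0.0663]
[-4.36, 2.04, 0.42, 0.0, -0.0, 0.0663]
```

View pics/scene.png

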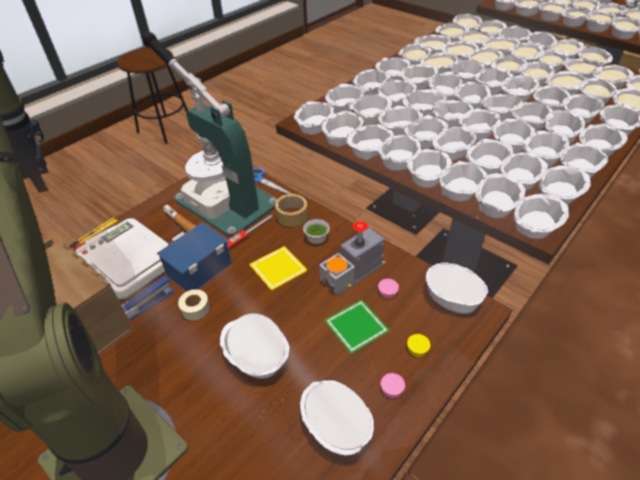

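```bash
python3 - <<'E'
from h import *
for n in('top','scene'):
    W=np.load(n+'.npy'); P=W.reshape(-1,3);P=P[~np.isnan(P[:,0])]
    for nm,lo,hi in (('A',(.5,.25,.1),(.85,.7,.7)),('B',(.02,.12,.1),(.4,.6,.27))):
        i=((P>lo)&(P<hi)).all(1);print(n,nm,i.sum(),np.round(np.percentile(P[i],[1,50,99],axis=0),3).tolist())
E
```

```text
top A 8804 [[0.564, 0.286, 0.104], [0.627, 0.384, 0.248], [0.777, 0.541, 0.369]]
top B 3966 [[0.15, 0.222, 0.101], [0.182, 0.327, 0.165], [0.194, 0.468, 0.171]]
scene A 5516 [[0.565, 0.285, 0.107], [0.626, 0.373, 0.258], [0.665, 0.588, 0.456]]
scene B 3577 [[0.103, 0.221, 0.102], [0.156, 0.273, 0.169], [0.233, 0.52, 0.26]]
```

The scene view shows a tall green press at around (200,150), which is x .56-.78, y .28-.59. I'll swing around its near side via (0.38, 0.20).

```bash
python3 - <<'E'
from h import *
plan([.38,.2,.30],down(np.deg2rad(5.5)),8)
E
```

```text
[-3.34, -3.61, 0.03, 0.0, -0.0, 0.1326]
[-3.79, -3.14, 0.03, 0.0, -0.0, 0.1326]
[-4.17, -2.61, 0.03, 0.0, -0.0, 0.1326]
[-4.48, -2.04, 0.03, 0.0, -0.0, 0.1326]
[-4.71, -1.43, 0.03, 0.0, -0.0, 0.1326]
[-4.86, -0.79, 0.03, 0.0, -0.0, 0.1326]
[-4.92, -0.14, 0.03, 0.0, -0.0, 0.1326]
[-4.9, 0.51, 0.03, 0.0, -0.0, 0.1326]
```

>>> carry_out(motion=[-3.34, -3.61, 0, 0, 0, 0.1326, -3.79, -3.14, 0, 0, 0, 0.1326, -4.17, -2.61, 0, 0, 0, 0.1326, -4.48, -2.04, 0, 0, 0, 0.1326, -4.71, -1.43, 0, 0, 0, 0.1326, -4.86, -0.79, 0, 0, 0, 0.1326, -4.92, -0.14, 0, 0, 0, 0.1326, -4.9, 0.51, 0, 0, 0, 0.1326], hand=0)

```text
clock: 2.1
tool_pos: [0.3804, 0.1988, 0.303]
eef_rot: [0.674, 0.739, 0.001, 0.0]
contact_force: [0.4, 1.2, -0.2]
opening: 0.117
```

```bash
python3 - <<'E'
from h import *
st=monitor.get_state();print(st['clock'],st['tool_pos'],st['opening'],np.round(st['q'],2),st['contact_force'])
plan([.6865,-.0635,.235],down(np.deg2rad(5.5)),8)
E
```

```text
2.1 [0.38039514 0.19879488 0.30301517] 0.11706878285258922 [-0.63  0.44  0.06  2.13 -0.05  0.56 -0.44] [ 0.36101204  1.20684531 -0.2334985 ]
[-3.62, 3.51, 0.85, 0.0001, -0.0001, -0.0005]
[-3.62, 3.51, 0.85, 0.0001, -0.0001, -0.0005]
[-3.62, 3.5, 0.85, 0.0001, -0.0001, -0.0005]
[-3.62, 3.5, 0.85, 0.0001, -0.0001, -0.0005]
[-3.62, 3.5, 0.85, 0.0001, -0.0001, -0.0005]
[-3.63, 3.5, 0.85, 0.0001, -0.0001, -0.0005]
[-3.63, 3.5, 0.85, 0.0001, -0.0001, -0.0005]
[-3.63, 3.5, 0.85, 0.0001, -0.0001, -0.0005]
```

>>> carry_out(motion=[-3.62, 3.5, 0.85, 0, 0, 0, -3.62, 3.5, 0.85, 0, 0, 0, -3.62, 3.5, 0.85, 0, 0, 0, -3.62, 3.5, 0.85, 0, 0, 0, -3.62, 3.5, 0.85, 0, 0, 0, -3.62, 3.5, 0.85, 0, 0, 0, -3.62, 3.5, 0.85, 0, 0, 0, -3.62, 3.5, 0.85, 0, 0, 0])

```text
clock: 3.1
tool_pos: [0.6876, -0.0623, 0.2345]
eef_rot: [0.672, 0.74, 0.0, -0.0]
contact_force: [1.2, 0.7, -0.3]
opening: 0.004
```

```bash
python3 - <<'E'
from h import *
st=monitor.get_state();print(st['clock'],st['tool_pos'],st['opening'],np.round(st['q'],2),st['contact_force'])
plan([.6865,-.0635,.215],down(np.deg2rad(5.5)),2)
s=snapshot('scene');save('s2',cv2.resize(s['frame'][150:330,260:460],None,fx=3,fy=3))
E
```

```text
3.1 [ 0.68757331 -0.06229894  0.23445419] 0.004376524075018609 [ 0.02  0.85  0.01  1.41 -0.01  0.87  0.13] [ 1.19294107  0.74668197 -0.3430732 ]
[-0.06, -0.06, 0.97, 0.0002, -0.0002, 0.0002]
[-0.05, -0.06, 0.97, 0.0002, -0.0002, 0.0002]
```

View pics/s2.png

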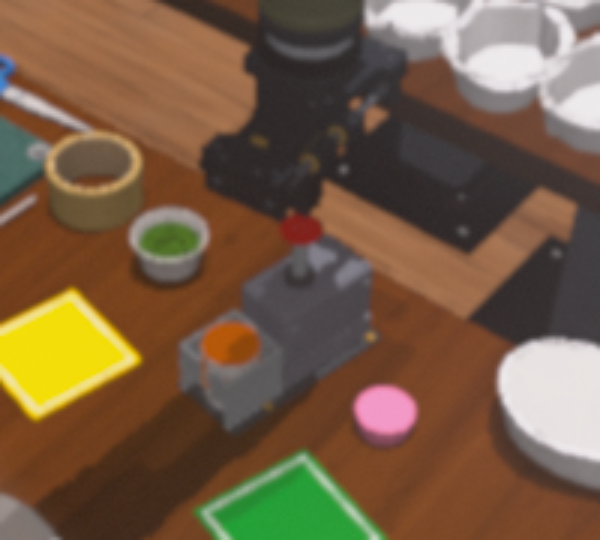

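The fingers are centred over the plunger head, which is at (300,228) in the crop. Now I'll press slowly.

>>> carry_out(motion=[-0.1, -0.1, 0.9, 0, 0, 0, 0, 0, 0.9, 0, 0, 0, 0, 0, 0.4, 0, 0, 0, 0, 0, 0.4, 0, 0, 0, 0, 0, 0.4, 0, 0, 0, 0, 0, 0.4, 0, 0, 0, 0, 0, 0.4, 0, 0, 0, 0, 0, 0.4, 0, 0, 0])

```text
clock: 4.15
tool_pos: [0.6843, -0.0606, 0.194]
eef_rot: [0.672, 0.741, -0.0, -0.001]
contact_force: [-5.3, 2.2, 10.4]
opening: 0.006
```

>>> carry_out(motion=[0, 0, 0.4, 0, 0, 0, 0, 0, 0.4, 0, 0, 0, 0, 0, 0.4, 0, 0, 0, 0, 0, 0.4, 0, 0, 0, 0, 0, 0.2, 0, 0, 0, 0, 0, 0, 0, 0, 0])

```text
clock: 4.9
tool_pos: [0.6843, -0.0606, 0.1759]
eef_rot: [0.672, 0.741, -0.0, -0.001]
contact_force: [-4.4, 2.0, 7.8]
opening: 0.007
```

>>> carry_out(motion=[0, 0, 0.15, 0, 0, 0, 0, 0, 0.1, 0, 0, 0, 0, 0, 0, 0, 0, 0, 0, 0, -0.5, 0, 0, 0, 0, 0, -0.8, 0, 0, 0, 0, 0, -1, 0, 0, 0, 0, 0, -1.5, 0, 0, 0, 0, 0, -2.5, 0, 0, 0])

```text
clock: 5.9
tool_pos: [0.6852, -0.0628, 0.2356]
eef_rot: [0.672, 0.74, -0.001, -0.0]
contact_force: [0.5, 0.6, 0.5]
opening: 0.002
```

```bash
cat > look.py <<'E'
from h import *
import sys
st=monitor.get_state();print(st['clock'],st['tool_pos'],st['opening'],np.round(st['contact_force'],1))
s=snapshot('top');W=cloud(s);im=s['frame'];save(sys.argv[1],cv2.resize(im[150:330,200:460],None,fx=3,fy=3,interpolation=cv2.INTER_CUBIC))
for t in ('pot_0','plunger'):
    for d in finder.masks_of(s,t)[:6]:
        m=d['pixels'];p=W[m];p=p[~np.isnan(p[:,0])]
        if t=='pot_0':
            e=p[p[:,2]>np.nanmax(np.percentile(p[:,2],50))-.006]
            r=cv2.minEnclosingCircle((e[:,:2]*1000).astype(np.float32))
        else:r=0
        print(t,round(d['p'],2),np.round(d['extent']),np.round(np.median(p,0),4),r,np.median(cv2.cvtColor(im,cv2.COLOR_RGB2HSV)[m],0))
E
python3 look.py t3
```

```text
5.9 [ 0.68524143 -0.06282313  0.23555185] 0.0022764347328007987 [0.5 0.6 0.5]
pot_0 0.71 [430. 235. 450. 257.] [ 0.576  -0.317   0.0189] ((576.558837890625, -316.6660461425781), 25.37008285522461) [ 29. 144. 225.]
pot_0 0.55 [437. 292. 461. 312.] [ 0.458  -0.3298  0.0188] ((458.2290344238281, -331.3862609863281), 25.45008087158203) [166.  60. 223.]
pot_0 0.55 [174. 166. 222. 212.] [0.722  0.2107 0.0384] ((720.2225341796875, 208.93138122558594), 45.83450698852539) [ 18.  98. 107.]
pot_0 0.43 [374. 198. 382. 218.] [ 0.6719 -0.186   0.0189] ((671.0458374023438, -182.52224731445312), 19.889202117919922) [165.  54. 221.]
```

View pics/t3.png

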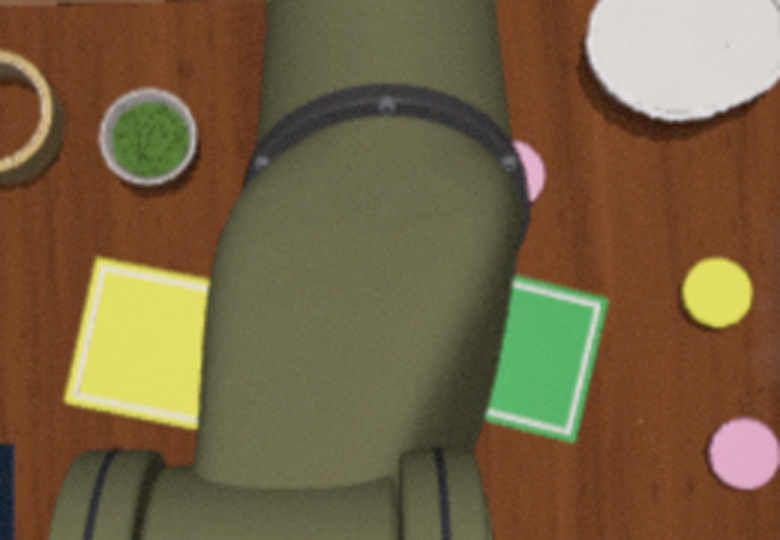

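The arm hides the pot in the top view, so I'll use the scene camera.

```bash
sed -i "s/snapshot('top')/snapshot(sys.argv[2])/; s/im\[150:330,200:460\]/im[200:380,240:460]/" look.py; python3 look.py s4 scene
```

```text
6.05 [ 0.68652745 -0.06285447  0.23684436] 0.0048061981532264595 [-0.1 -0.4 -0.8]
pot_0 0.79 [408. 334. 432. 356.] [ 0.5724 -0.3184  0.0199] ((576.1997680664062, -317.5438232421875), 25.514677047729492) [ 28. 244. 242.]
pot_0 0.7 [326. 262. 346. 275.] [ 0.6153 -0.0488  0.0449] ((614.5429077148438, -48.70027542114258), 23.810041427612305) [ 14. 239. 174.]
pot_0 0.6 [382. 371. 407. 400.] [ 0.4552 -0.3323  0.0201] ((458.3118896484375, -330.1967468261719), 25.502540588378906) [165.  89. 242.]
pot_0 0.55 [378. 279. 401. 300.] [ 0.6633 -0.1712  0.0198] ((667.5968627929688, -169.98133850097656), 25.334468841552734) [165.  97. 243.]
pot_0 0.52 [300. 288. 318. 310.] [ 0.521  -0.0393  0.0197] ((523.8375244140625, -35.609291076660156), 25.405019760131836) [ 13. 241. 179.]
pot_0 0.35 [327. 301. 385. 352.] [ 0.535  -0.1748  0.0013] ((537.29541015625, -169.80975341796875), 73.30587005615234) [ 64. 186. 161.]
plunger 0.76 [353. 221. 367. 244.] [ 0.6834 -0.0648  0.1475] 0 [  2. 183. 124.]
plunger 0.55 [323. 223. 385. 295.] [ 0.6616 -0.0776  0.0577] 0 [155.  17.  84.]
```

View pics/s4.png

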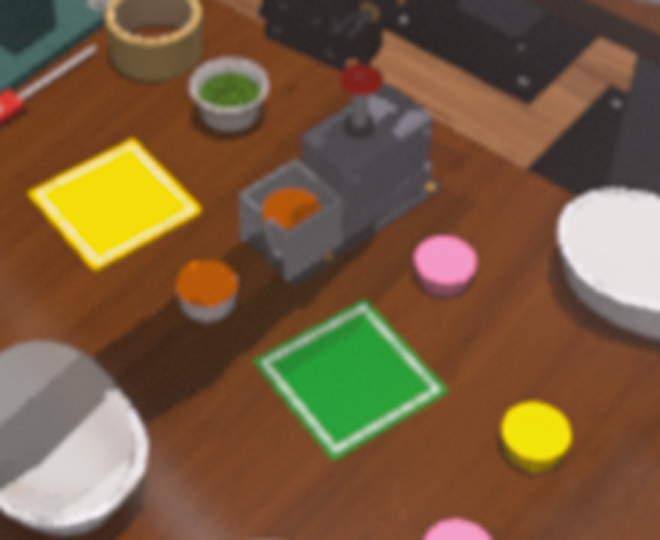

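Pot_0 is out at crop (207,285), world (0.524,-0.036). The next pot has dropped to lid height 0.045 and the plunger is up. Before choosing the approach I'll check how much room the gripper body has around the bowl.

```bash
python3 - <<'E'
from h import *
P=np.vstack([np.load(n+'.npy').reshape(-1,3) for n in('top','scene')]);P=P[~np.isnan(P[:,0])]
i=((P>(.36,-.25,.03))&(P<(.66,.12,.13))).all(1)
Q=P[i];k=np.round(Q[:,:2]/.02).astype(int)
for c in np.unique(k,axis=0):
    m=(k==c).all(1)
    if m.sum()>3: print(np.round(c*.02,2),m.sum(),round(Q[m,2].max(),3),end=' | ')
print()
plan([.524,.035,.235],down(np.deg2rad(5.5)),5)
E
```

```text
[ 0.36 -0.24] 68 0.054 | [ 0.36 -0.12] 49 0.052 | [ 0.36 -0.1 ] 86 0.054 | [ 0.36 -0.08] 92 0.053 | [ 0.36 -0.06] 85 0.056 | [ 0.36 -0.04] 78 0.056 | [ 0.36 -0.02] 83 0.058 | [0.36 0.  ] 79 0.061 | [0.36 0.02] 26 0.058 | [ 0.38 -0.24] 13 0.05 | [ 0.38 -0.12] 14 0.049 | [ 0.38 -0.1 ] 91 0.055 | [ 0.38 -0.08] 131 0.058 | [ 0.38 -0.06] 172 0.059 | [ 0.38 -0.04] 162 0.06 | [ 0.38 -0.02] 158 0.06 | [0.38 0.  ] 102 0.06 | [ 0.4  -0.06] 11 0.056 | [ 0.4  -0.04] 27 0.058 | [ 0.4  -0.02] 13 0.058 | [ 0.58 -0.08] 67 0.063 | [ 0.58 -0.06] 97 0.068 | [ 0.58 -0.04] 60 0.066 | [ 0.58 -0.02] 57 0.063 | [ 0.6  -0.08] 104 0.067 | [ 0.6  -0.06] 162 0.068 | [ 0.6  -0.04] 139 0.07 | [ 0.6  -0.02] 66 0.065 | [ 0.62 -0.08] 109 0.068 | [ 0.62 -0.06] 133 0.069 | [ 0.62 -0.04] 133 0.069 | [ 0.62 -0.02] 46 0.065 | [ 0.64 -0.08] 211 0.094 | [ 0.64 -0.06] 199 0.093 | [ 0.64 -0.04] 151 0.088 | [ 0.64 -0.02] 36 0.064 | [ 0.66 -0.08] 109 0.093 | [ 0.66 -0.06] 74 0.094 | [ 0.66 -0.04] 93 0.093 | 
[2.25, -3.02, -0.01, -0.0003, -0.0, 0.0]
[2.25, -3.02, -0.01, -0.0003, -0.0, 0.0]
[2.25, -3.02, -0.01, -0.0003, -0.0, 0.0]
[2.25, -3.02, -0.01, -0.0003, -0.0, 0.0]
[2.25, -3.02, -0.01, -0.0003, -0.0, 0.0]
```

>>> carry_out(motion=[2.25, -3.02, 0, 0, 0, 0, 2.25, -3.02, 0, 0, 0, 0, 2.25, -3.02, 0, 0, 0, 0, 2.25, -3.02, 0, 0, 0, 0, 2.25, -3.02, 0, 0, 0, 0, 0, 0, 4, 0, 0, 0, 0, 0, 4, 0, 0, 0, 0, 0, 3, 0, 0, 0], hand=3)

```text
clock: 7.2
tool_pos: [0.5235, 0.0351, 0.1231]
eef_rot: [0.672, 0.74, -0.001, -0.001]
contact_force: [-0.3, -0.2, -0.2]
opening: 0.341
```

```bash
python3 - <<'E'
from h import *
st=monitor.get_state();print(st['clock'],st['tool_pos'],st['opening'],np.round(st['contact_force'],1))
plan([.524,.035,.075],down(np.deg2rad(5.5)),2)
E
```

```text
7.2 [0.5235153  0.03513217 0.12311298] 0.341069729664199 [-0.3 -0.2 -0.2]
[-0.01, 0.03, 2.41, -0.001, 0.0, 0.0003]
[-0.01, 0.03, 2.41, -0.001, 0.0, 0.0003]
```

>>> carry_out(motion=[0, -0.3, 2.4, 0, 0, 0, 0, -0.3, 2.4, 0, 0, 0, 0, 0, 0, 0, 0, 0, -1.0, 0, 0, 0, 0, 0, -1.0, 0, 0, 0, 0, 0, -0.5, 0, 0, 0, 0, 0])

```text
clock: 7.95
tool_pos: [0.5213, 0.0081, 0.078]
eef_rot: [0.673, 0.74, 0.0, 0.001]
contact_force: [0.0, 0.2, -0.2]
opening: 0.34
```

```bash
python3 look.py s5 scene
```

```text
7.95 [0.52132169 0.00809022 0.07797601] 0.3395437315985846 [ 0.   0.2 -0.2]
pot_0 0.75 [380. 369. 407. 398.] [ 0.4554 -0.3318  0.02  ] ((458.21124267578125, -331.8071594238281), 26.1542911529541) [165.  89. 242.]
pot_0 0.71 [326. 261. 345. 277.] [ 0.6152 -0.0479  0.0446] ((611.4428100585938, -49.931365966796875), 25.500980377197266) [ 17. 244. 243.]
pot_0 0.61 [300. 288. 316. 310.] [ 0.519  -0.0381  0.0202] ((523.8304443359375, -36.36343002319336), 26.090476989746094) [ 14.  242.  225.5]
pot_0 0.54 [376. 280. 403. 300.] [ 0.6645 -0.1726  0.0194] ((668.4403686523438, -170.2706756591797), 26.249286651611328) [165.  99. 242.]
plunger 0.66 [353. 221. 368. 243.] [ 0.6837 -0.0645  0.1475] 0 [  3. 181. 222.]
plunger 0.48 [322. 223. 386. 294.] [ 0.6611 -0.0777  0.0571] 0 [150.  19.  94.]
```

View pics/s5.png

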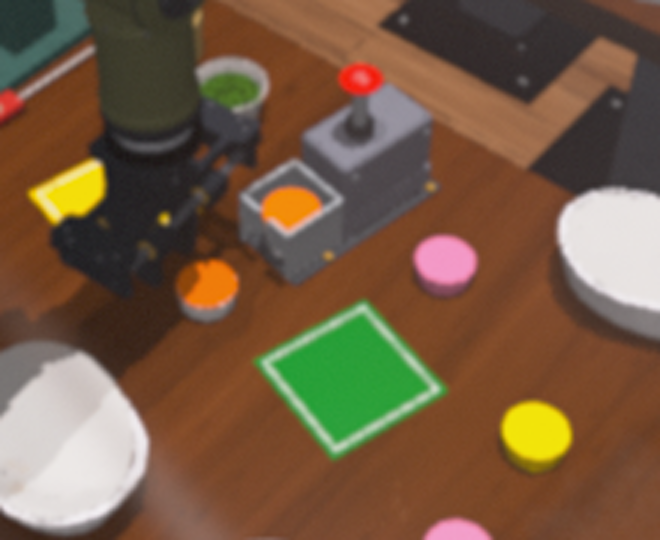

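The gripper stands just behind the pot (crop 207,285), lined up with the mat and clear of the hopper. I'll lower it 3 mm and push slowly.

>>> carry_out(motion=[-0.4, -0.1, 0.3, 0, 0, 0, -0.4, 0, 0, 0, 0, 0, -0.4, 0, 0, 0, 0, 0, -0.4, 0, 0, 0, 0, 0, -0.5, 0, 0, 0, 0, 0, -0.6, 0, 0, 0, 0, 0, -0.6, 0, 0, 0, 0, 0, -0.6, 0, 0, 0, 0, 0])

```text
clock: 9.1
tool_pos: [0.5236, -0.0298, 0.0742]
eef_rot: [0.672, 0.74, 0.0, 0.0]
contact_force: [0.7, -0.0, -0.5]
opening: 0.341
```

```bash
python3 look.py s6 scene | head -7
```

```text
9.1 [ 0.52355843 -0.0297724   0.07422096] 0.34093185903280643 [ 0.7 -0.  -0.5]
pot_0 0.97 [411. 336. 431. 357.] [ 0.5733 -0.3195  0.0199] ((576.0059814453125, -315.8758544921875), 26.419883728027344) [ 28. 244. 242.]
pot_0 0.76 [328. 259. 348. 277.] [ 0.6142 -0.0514  0.0449] ((605.8914184570312, -53.57553482055664), 37.712127685546875) [ 14. 239. 229.]
pot_0 0.6 [382. 370. 405. 396.] [ 0.455  -0.3318  0.02  ] ((457.4603576660156, -330.4191589355469), 25.264493942260742) [165.  89. 242.]
pot_0 0.57 [378. 280. 398. 299.] [ 0.6641 -0.1725  0.0198] ((666.6618041992188, -169.69699096679688), 25.184982299804688) [165.  97. 243.]
pot_0 0.56 [307. 290. 327. 312.] [ 0.5229 -0.0617  0.0203] ((525.4703979492188, -58.852046966552734), 25.8912410736084) [ 13. 234. 143.]
plunger 0.47 [354. 221. 367. 244.] [ 0.684  -0.0658  0.1474] 0 [  3. 184. 233.]
```

>>> carry_out(motion=[-0.7, 0, 0, 0, 0, 0, -0.7, 0, 0, 0, 0, 0, -0.7, 0, 0, 0, 0, 0, -0.7, 0, 0, 0, 0, 0, -0.7, 0, 0, 0, 0, 0, -0.7, 0, 0, 0, 0, 0, -0.7, 0, 0, 0, 0, 0, -0.7, 0, 0, 0, 0, 0])

```text
clock: 10.25
tool_pos: [0.529, -0.0855, 0.0742]
eef_rot: [0.672, 0.74, 0.0, -0.0]
contact_force: [-0.5, 0.5, 0.9]
opening: 0.342
```

```bash
python3 look.py s7 scene | head -7
```

```text
10.25 [ 0.52895001 -0.08545479  0.07421518] 0.3415084285928965 [-0.5  0.5  0.9]
pot_0 0.97 [410. 334. 432. 356.] [ 0.5718 -0.3194  0.02  ] ((575.4488525390625, -318.1288757324219), 25.808992385864258) [ 28. 244. 242.]
pot_0 0.91 [325. 301. 345. 321.] [ 0.5271 -0.1178  0.0199] ((530.189453125, -113.29054260253906), 26.139514923095703) [ 14. 232. 142.]
pot_0 0.88 [382. 371. 404. 398.] [ 0.4552 -0.3318  0.0201] ((458.0182189941406, -330.8756408691406), 25.287254333496094) [165.  89. 242.]
pot_0 0.51 [377. 281. 399. 297.] [ 0.6651 -0.1717  0.0199] ((668.4999389648438, -169.5564727783203), 25.54514503479004) [165.  95. 243.]
plunger 0.63 [351. 218. 368. 245.] [ 0.683  -0.0645  0.1476] 0 [  3.  193.5 231. ]
```

>>> carry_out(motion=[-0.8, 0, 0, 0, 0, 0, -0.8, 0, 0, 0, 0, 0, -0.8, 0, 0, 0, 0, 0, -0.8, 0, 0, 0, 0, 0, -0.8, 0, 0, 0, 0, 0, -0.8, 0, 0, 0, 0, 0, -0.6, 0, 0, 0, 0, 0, -0.4, 0, 0, 0, 0, 0])

```text
clock: 11.4
tool_pos: [0.5345, -0.1432, 0.0742]
eef_rot: [0.672, 0.74, 0.0, 0.0]
contact_force: [-0.1, 0.6, -0.3]
opening: 0.343
```

```bash
python3 look.py s8 scene | head -7
```

```text
11.4 [ 0.53449399 -0.14317824  0.07420105] 0.3427578307051456 [-0.1  0.6 -0.3]
pot_0 0.75 [384. 371. 405. 399.] [ 0.4552 -0.3314  0.0196] ((458.57257080078125, -330.35577392578125), 25.541988372802734) [165.  89. 242.]
pot_0 0.68 [349. 313. 365. 335.] [ 0.5331 -0.1757  0.02  ] ((536.294189453125, -173.62637329101562), 24.609113693237305) [ 13.  228.  144.5]
pot_0 0.63 [377. 281. 399. 300.] [ 0.665  -0.1707  0.0194] ((656.9697265625, -171.45541381835938), 37.4050407409668) [166. 100. 242.]
```

View pics/s8.png

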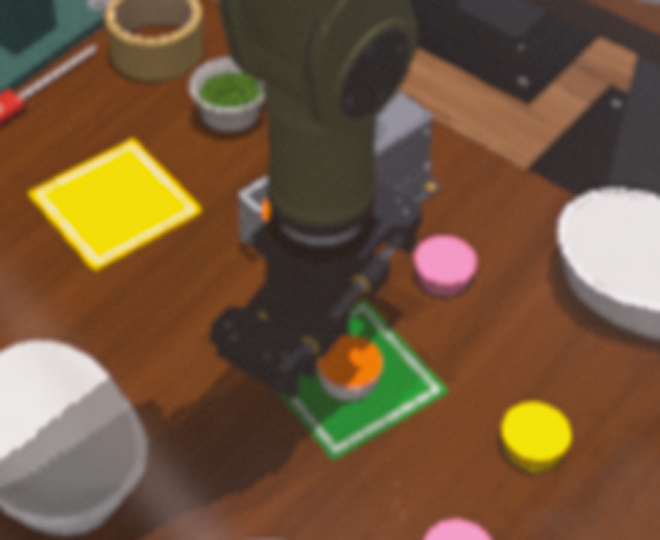

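The pot is at the mat centre (crop 350,365). I'll back straight off and then rise.

>>> carry_out(motion=[0.5, 0, 0, 0, 0, 0, 1.2, 0, 0, 0, 0, 0, 1.5, 0, 0, 0, 0, 0, 0, 0, -2.5, 0, 0, 0, 0, 0, -5, 0, 0, 0, 0, 0, -5, 0, 0, 0, 2, -3, -3, 0, 0, 0, 3, -4, 0, 0, 0, 0])

```text
clock: 12.55
tool_pos: [0.4579, -0.0667, 0.2313]
eef_rot: [0.672, 0.74, 0.002, 0.002]
contact_force: [0.6, -0.1, -0.5]
opening: 0.341
```

```bash
python3 look.py s9 scene; python3 - <<'E'
from h import *
s=snapshot('scene');W=cloud(s)
for t in('green_mat','herb_pot','thermometer','tape'):
    for d in finder.masks_of(s,t)[:1]: print(t,np.round(np.nanmedian(W[d['pixels']],0),3))
E
```

```text
12.55 [ 0.45792049 -0.06665622  0.23129498] 0.34104452503476507 [ 0.6 -0.1 -0.5]
pot_0 0.95 [385. 372. 407. 399.] [ 0.4547 -0.3321  0.02  ] ((458.6494445800781, -330.6900939941406), 25.267385482788086) [165.  89. 242.]
pot_0 0.92 [345. 313. 364. 337.] [ 0.533  -0.1752  0.0201] ((535.7987670898438, -171.6461181640625), 25.94255828857422) [ 17. 244. 243.]
pot_0 0.77 [380. 281. 399. 300.] [ 0.6632 -0.1737  0.0197] ((665.5088500976562, -169.45623779296875), 24.66262435913086) [165.  95. 243.]
pot_0 0.65 [406. 335. 430. 357.] [ 0.5729 -0.3194  0.0199] ((576.5631103515625, -318.4720764160156), 25.613887786865234) [ 28. 244. 242.]
pot_0 0.45 [328. 263. 344. 276.] [ 0.6143 -0.0477  0.0446] ((610.2709350585938, -48.43452072143555), 28.397602081298828) [ 17. 244. 243.]
pot_0 0.17 [354. 224. 369. 243.] [ 0.6836 -0.0655  0.1474] ((686.1154174804688, -64.62081909179688), 17.640960693359375) [  2. 195. 235.]
plunger 0.7 [354. 221. 369. 244.] [ 0.6838 -0.0653  0.1473] 0 [  2. 180. 231.]
plunger 0.55 [346. 313. 367. 337.] [ 0.5329 -0.176   0.0201] 0 [ 17. 244. 243.]
green_mat [ 0.529 -0.18   0.001]
thermometer [0.548 0.253 0.014]
```

View pics/s9.png

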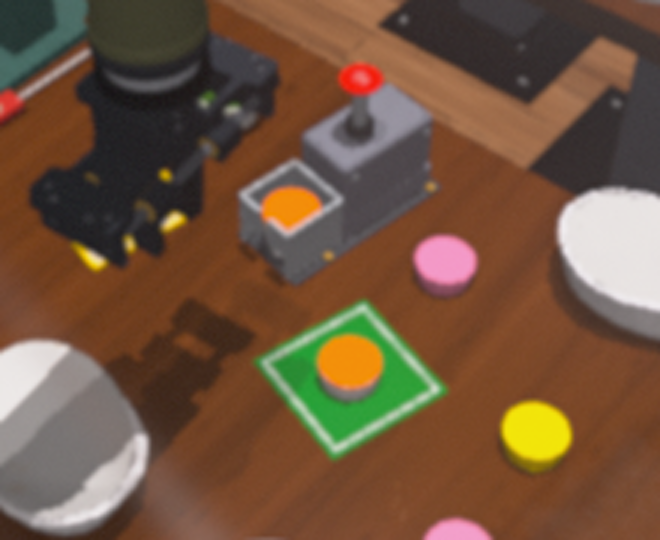

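The pot stands alone at the centre of the green mat (crop 350,365). The plunger is up at (360,80), and a pot is still in the hopper at (290,207). The arm is clear, so I'll hand in.

```bash
python3 -c "
from h import *
print(workorder.finish_job())"
```

```text
the job is handed in; nothing more can be done
None
```

I pressed the plunger all the way down once, about 36–38 mm going by the tool height, and let it spring back. I then pushed the ejected pot about 138 mm onto the green mat with two half-open fingers, without gripping it.

**Final checks:**
- **Ejected pot:** it stands upright with its centre at about (0.536, −0.172). That is within 2 mm of the mat centre at (0.537, −0.1735).
- **Plunger:** it is back up, with its top at 0.147 m.
- **Other two pots:** the hopper's top lid is at 0.045 m, as expected with two pots left inside.
- **Forces and time:** the tool's force reading stayed at noise level (about 1 N) after each push. The robot's clock was at about 12.6 s, and the arm was clear of everything at hand-in.

**Not fully confirmed:** in the last detection pass the arm hid the herb pot and the tape, so neither was found. Both looked in place in the previous picture, though the arm partly covered the herb pot. The thermometer had not moved, within measurement noise.

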